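# Lever open the wafer case

### The job

Take the flat-bladed pry tool from its rest, slip its blade into the slot under the front edge of the larger wafer case's lid and lever the lid up until it stands at least 60 degrees open. Use only the blade for this, keeping the gripper off the case, and leave the smaller case shut. Then lay the pry tool back on the rest it came from.

Things in the scene. Friction and masses are not known exactly. Their poses are not given: they have to be found in the camera images.
- pry_center (a point): Centre of the pry tool's handle: black bar 96 long (x), 22 wide, 22 mm high; loose, about 90 g, lying level on its rest. x points along the tool to the blade, z up. The flat steel blade (72 long, 26 wide, 2 mm thick) runs straight on at mid-height; its tip is 120 mm from this point along +x. The other tool has the same handle but a thin round pointed shank.
- rest: The pry tool's fixed aluminium rest, 110 x 56 mm. Two supports, 40 mm before and behind its middle, 68 mm free between them for the fingers; flat tops 40 mm above the bench, 46 mm wide between 7 mm high end lips. The handle's centre lies 51 mm above the bench over its middle. Origin: middle of underside; x along the tool, z up. An equal rest holds the other tool.
- case: The larger of two wafer cases, fixed: white base, grey lid, 150 deep (x), 130 wide (y), 72 mm high. Origin: middle of underside, on the bench; x from front (robot's side) to hinge, z up. Over a solid front ledge a slot 46 to 62 mm above the bench runs the whole width under the lid, 30 mm deep from the front edge to a wall. The smaller case (105 x 95 x 54 mm) looks alike.
- lip (a point): Middle of the closed lid's front lower edge on the larger case: 75 mm in front of the case's origin, 62 mm above the bench. It is fixed to the base and does not move with the lid; axes as the case.
- case_lid (a joint): Angle of the larger case's lid, rad: 0 shut, 1.9 fully open. A flat plate 10 mm thick, hinged at the case's back edge, 150 mm behind the lip and 62 mm above the bench; its front swings up and back. The hinge is stiff: about 2 N at the lip opens it and it stays at whatever angle it is left.
- small_case_lid (a joint): Angle of the smaller case's lid in rad: 0 shut. It is to stay shut.
There are look-alikes about, which are no part of the job. Leave any pink or red look-alike of the part that bears pry_center alone.

How it is judged:
By the outcome, as a careful person would: the job done as asked, in the order asked, and still so for the second after the job is handed in, with the robot touching nothing.
It also fails if it takes over 59 s, if anything falls off the work surface, if the arm or the gripper's body presses on something with over 40 N, if the wrist force passes 120 N, or if a joint passes its speed limit or range.

### The arm

A 7-joint arm with a two-finger parallel gripper is mounted at the origin on the work surface. World frame = base frame: x ahead of the robot, y to its left, z up, the work surface at z = 0. Lengths are in m, angles in rad, forces in N, time in s.
With the tool pointing down it reaches from about 0.4 to 0.85 m from the base axis. Payload 10.4 kg.
Tool frame: the origin (TCP) lies midway between the tips of the shut fingers; the grasp point (between the pads) lies 19 mm behind it; y points along the fingers, x is the direction in which the jaws open and shut, and the axes are right-handed (so a half turn about y gives the same grasp; the last joint's range is limited). The gripper opens to 87 mm and grips with 3 to 60 N. Pads are 19 mm wide; open, the fingers measure 117 mm over their backs; the gripper's body (75 mm by 190 mm) begins 51 mm behind the grasp point.
Start: joints at [-0.023, 0.332, -0.065, 1.46, 0.022, 1.35, -0.088], TCP at [0.625, 0, 0.223] pointing down, gripper open.
Joint ranges: [-2.6, 2.6], [-0.5, 2.12], [-1.47, 1.34], [0.16, 2.42], [-1.27, 4.41], [0.06, 2.06], [-2.6, 2.6]. Speed limits (rad/s): [2.22, 2.22, 2.79, 2.79, 3.14, 3.14, 3.14].

### API

Orientations are given as a unit quaternion [x, y, z, w].
In Python, from bench import * gives the robot as it stands.
- The arm moves only by the tool jog_arm, never from a script. Its argument "commands" is a list of rows, each an object with "translation": the shift along the world's x, y, z in mm, a list of three; "twist": the turn about the world's z in rad. A call has 1 to 20 rows; each row shifts and turns the commanded pose from where the row before left it; what a row does not reach is not made up. A row lasts 1/10 s, in which the tool goes at most 50 mm and 8.59 degrees, less where a joint would pass 70% of its speed; a pose out of reach is approached as far as the arm can. A call is refused whole if a number of a shift passes 50 or a number of a turn 0.15, either way. A call with a gripper value outside its range is refused whole. "grip" is the closure, from 0 (fully open) to 1 (shut), set as the call begins (left out, the last holds). The fingers move at their own pace and stop on an object; "grip_force" is the grip in N (left out, the last holds). Time passes only in rows, so rows that do not move let the fingers close. It gives the time, the measured TCP pose, the force and the opening at its end, in the units of the state.
- read_state(): the state, without advancing time (a new reading comes with each control period).
- camera(name): name is "scene" or "side" or "wrist"; returns a dict with "img" (420x560x3 uint8, red, green, blue), "fx", "fy", "cx", "cy" (pixels), "cam_to_world" (4x4, takes a point from camera to world coordinates). Camera axes: x right, y down, z forward; pixel columns grow to the right and rows downward; lengths in m; the calibration is good to about 2 mm. A picture is of the moment at which its call begins. There is no depth.
- close_job(): hands the job in, once; it reports no verdict.
The state is a dict: "time": time; "joint_positions": joint angles; "joint_vel": joint speeds; "joint_torque": joint torques, N m; "ee_pos": TCP position; "eef_rot": TCP orientation; "ft_force": force on the tool from outside, world axes, zero at the start; "torque": the same for the moment, N m; "width": finger opening in m.
Only numpy, scipy, OpenCV 4.12 (cv2) and the standard library are available. Lean on these libraries where they do the work, as an engineer would, in place of code of your own. Each camera call takes 0.05 s, during which the arm holds its last target.

## Working session

There is one attempt and no reset: what is moved stays moved. The work goes in short steps, Python scripts to look and compute and a tool call to move; the robot and the scene stay as the last step left them, time stands still between calls to the robot, and variables do not carry over. Pictures are saved under pics/ and viewed, and the job is handed in when it is done.

Besides the shell and the picture viewer there is one more tool, called after "Request:" as name(argument=value, ...), one argument or row to a line, values as JSON. jog_arm: Moves the arm, as the interface text tells. Its arguments: {"type":"object","properties":{"commands":{"type":"array"},"grip":{"type":"number"},"grip_force":{"type":"number"}},"required":["commands"]}

```bash
mkdir -p pics; ls; python3 - <<'E'
from bench import *
import cv2
s=read_state();print(s)
for n in ["scene","side","wrist"]:
    c=camera(n);cv2.imwrite(f"pics/{n}0.png",c["img"][:,:,::-1]);print(n,c["fx"],c["fy"],c["cx"],c["cy"],c["cam_to_world"])
E
```

```text
pics
{'time': 0.0, 'joint_positions': array([-0.02261152,  0.33285509, -0.06468754,  1.46095509,  0.02163227,
        1.34990045, -0.08844625]), 'joint_vel': array([ 1.38174114e-03, -7.88797565e-04,  2.71617142e-04,  2.94615110e-05,
       -2.70369185e-04, -1.63512161e-03,  5.56215779e-04]), 'joint_torque': array([-1.20520472e-04, -6.23245955e+01,  2.44190963e-02, -3.89891267e+01,
       -6.13984605e-02,  3.97891912e-02,  1.87085252e-04]), 'ee_pos': array([ 6.24606918e-01, -1.78024309e-05,  2.21757826e-01]), 'eef_rot': array([ 7.07142838e-01, -4.72396659e-04, -5.30281569e-04, -7.07070366e-01]), 'ft_force': array([ 0.00286737, -0.25965146, -0.18652619]), 'torque': array([ 0.03225267, -0.00656884, -0.02287581]), 'width': 0.08715948093920663}
scene 424.0109504347867 424.0109504347867 280.92905340882584 212.73653491814164 [[-0.11878938  0.51556966 -0.84857351  1.47687296]
 [ 0.99258441  0.08386047 -0.08799777  0.06757702]
 [ 0.02579279 -0.85273404 -0.52170814  0.62697111]
 [ 0.          0.          0.          1.        ]]
side 458.154480302238 458.154480302238 278.9607751349163 210.815158740017 [[-0.92691718 -0.2867975   0.24201598  0.34012676]
 [-0.37503301  0.73067832 -0.57049052  0.49707938]
 [-0.01322057 -0.61956144 -0.78483682  0.77532703]
 [ 0.          0.          0.          1.        ]]
wrist 354.81830142368597 354.81830142368597 279.0929380305504 206.42866569605027 [[ 9.99999468e-01  7.86573889e-04 -6.67360970e-04  6.25111272e-01]
 [ 5.91136400e-04 -9.67164462e-01 -2.54150653e-01  6.96397174e-02]
 [-8.45356080e-04  2.54150123e-01 -9.67164412e-01  3.83938249e-01]
 [ 0.00000000e+00  0.00000000e+00  0.00000000e+00  1.00000000e+00]]
```

View pics/scene0.png

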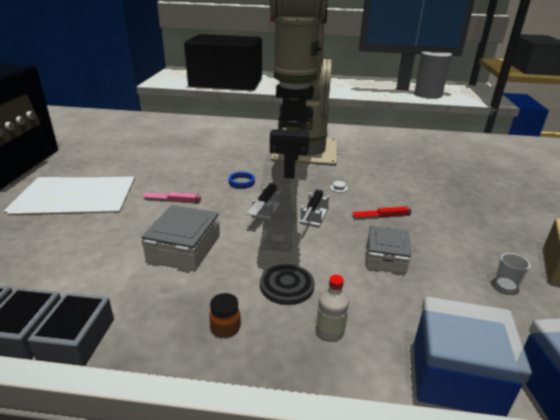

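View pics/side0.png

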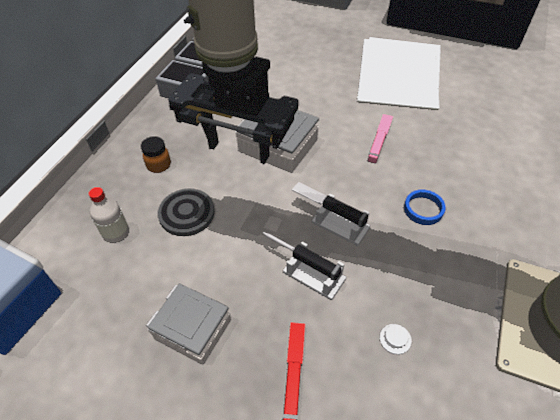

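View pics/wrist0.png

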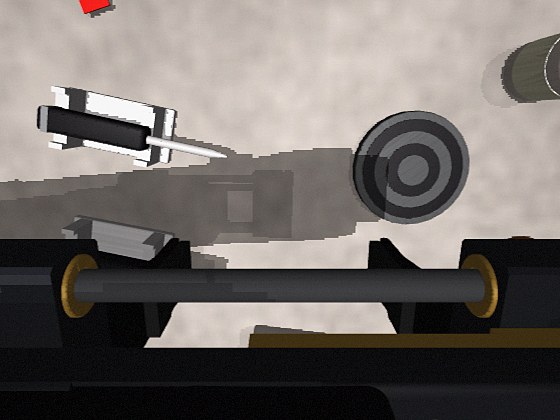

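The flat-bladed tool is the one nearer the pink look-alike: scene ≈(263,203), side ≈(340,208). The larger case is on the −y side, at scene ≈(182,236) and side ≈(280,140). I'll zoom in on both.

```bash
python3 - <<'E'
import cv2,numpy as np
s=cv2.imread("pics/scene0.png");d=cv2.imread("pics/side0.png")
a=cv2.resize(s[170:280,130:340],None,fx=3.8,fy=3.8,interpolation=cv2.INTER_CUBIC)
cv2.imwrite("pics/z1.png",a)
b=cv2.resize(d[90:250,220:390],None,fx=3.7,fy=3.7,interpolation=cv2.INTER_CUBIC)
cv2.imwrite("pics/z2.png",b)
E
```

```text
(no output)
```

View pics/z1.png

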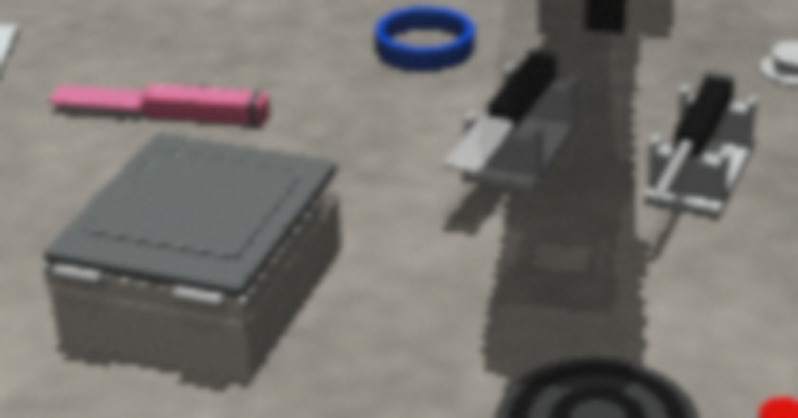

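View pics/z2.png

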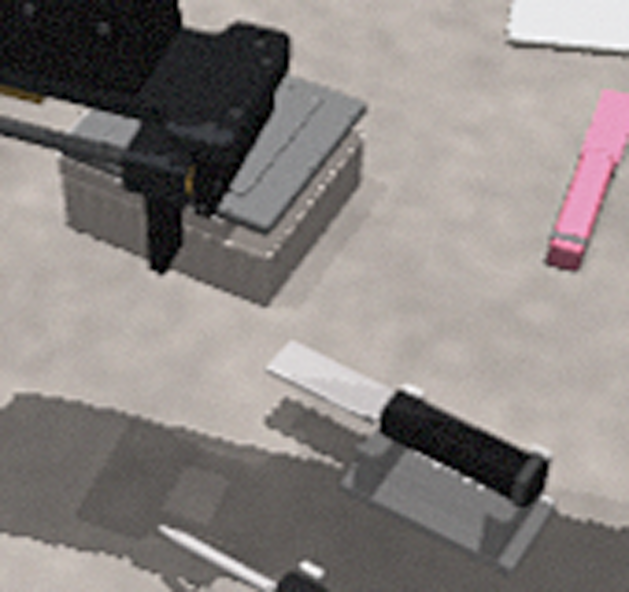

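```bash
cat > h.py <<'E'
import numpy as np,cv2
def ray(c,p,z):
    T=c["cam_to_world"];d=T[:3,:3]@np.array([(p[0]-c["cx"])/c["fx"],(p[1]-c["cy"])/c["fy"],1]);o=T[:3,3]
    return (o+d*(z-o[2])/d[2])*1000
def proj(c,P):
    T=c["cam_to_world"];q=T[:3,:3].T@(np.array(P)/1000-T[:3,3]);return np.array([c["cx"]+c["fx"]*q[0]/q[2],c["cy"]+c["fy"]*q[1]/q[2]])
E
python3 - <<'E'
from bench import *
from h import *
c=camera("scene");d=camera("side")
f=lambda u,v:((u+.5)/3.8-.5+130,(v+.5)/3.8-.5+170)
g=lambda u,v:((u+.5)/3.7-.5+220,(v+.5)/3.7-.5+90)
print("lid FL? corners z72")
for p in [(160,135),(338,165),(240,294),(46,258)]:print(ray(c,f(*p),.072).round(1))
print("side lid corner -front",ray(d,g(368,103),.072).round(1),ray(d,g(268,230),.072-.010).round(1))
print("blade tip scene");
for p in [(445,160),(485,173)]:print(ray(c,f(*p),.051).round(1))
print("blade tip side")
for p in [(291,341),(266,368)]:print(ray(d,g(*p),.051).round(1))
print("blade root side")
for p in [(396,385),(378,420)]:print(ray(d,g(*p),.051).round(1))
print("handle ends side top edges z62")
for p in [(412,392),(549,458),(383,408),(517,478)]:print(ray(d,g(*p),.062).round(1))
E
```

```text
lid FL? corners z72
[ 582.2 -305.7   72. ]
[ 600.6 -179.1   72. ]
[ 748.5 -200.2   72. ]
[ 731.1 -323.7   72. ]
side lid corner -front [ 573.9 -304.8   72. ] [ 595.4 -185.8   62. ]
blade tip scene
[ 549.4 -118.1   51. ]
[561.7 -88.3  51. ]
blade tip side
[ 554.7 -117.    51. ]
[560.7 -92.7  51. ]
blade root side
[ 488.4 -107.4   51. ]
[489.7 -79.8  51. ]
handle ends side top edges z62
[476.4 -96.7  62. ]
[394.4 -79.4  62. ]
[487.6 -80.   62. ]
[406.6 -60.3  62. ]
```

Request:
jog_arm(
  commands=[
    {"translation": [-15,-12,10],"twist": 0.134},
    {"translation": [-15,-12,10],"twist": 0.134},
    {"translation": [-15,-12,10],"twist": 0.134},
    {"translation": [-15,-12,10],"twist": 0.134},
    {"translation": [-15,-12,10],"twist": 0.134},
    {"translation": [-15,-12,10],"twist": 0.134},
    {"translation": [-15,-12,10],"twist": 0.134},
    {"translation": [-15,-12,10],"twist": 0.134},
    {"translation": [-15,-12,10],"twist": 0.134},
    {"translation": [-15,-12,10],"twist": 0.134},
    {"translation": [0,0,0],"twist": 0},
    {"translation": [0,0,0],"twist": 0},
  ],
  grip=0,
  grip_force=60,
)

```text
time: 1.45
ee_pos: [0.4751, -0.1199, 0.3226]
eef_rot: [0.555, 0.439, -0.438, -0.555]
ft_force: [0.3, 0.7, -0.1]
width: 0.0871
```

```bash
python3 - <<'E'
from bench import *
import cv2
s=read_state();print(s["ee_pos"],s["eef_rot"],s["joint_positions"].round(2),s["time"])
for n in ["side","wrist"]:
    c=camera(n);cv2.imwrite(f"pics/{n}1.png",c["img"][:,:,::-1])
E
```

```text
[ 0.47514228 -0.11988312  0.32264953] [ 0.55497702  0.4385228  -0.43807431 -0.55478749] [ 0.23  0.   -0.08  1.64 -0.    1.5   1.49] 1.45
```

View pics/wrist1.png

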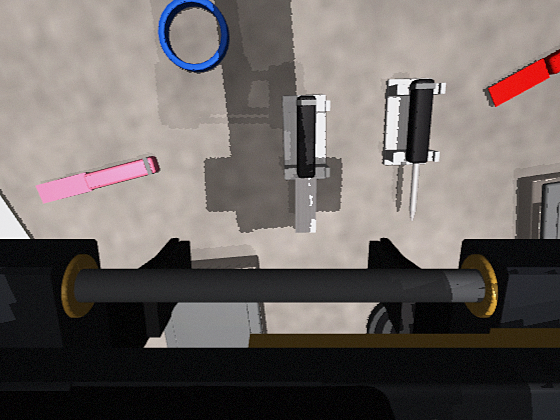

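View pics/side1.png

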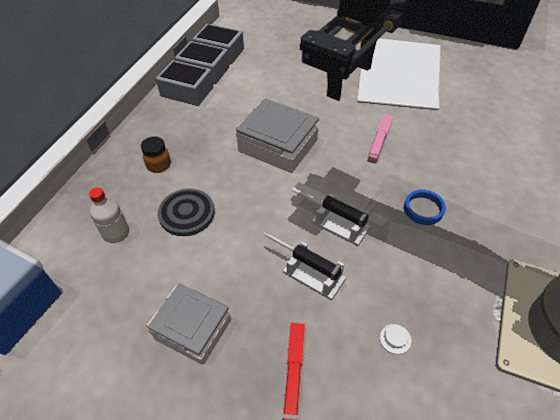

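Both the tool and the case are unobstructed now. In the wrist view the flat-bladed tool's handle is at (306,137) and its tip at (306,232). In the side view the case is at (278,133). Next I'll extract contours for each.

```bash
cat >> h.py <<'E'
def zoom(im,r0,r1,c0,c1,k):return cv2.resize(im[r0:r1,c0:c1],None,fx=k,fy=k,interpolation=cv2.INTER_CUBIC)
def uz(r0,c0,k):return lambda u,v:((u+.5)/k-.5+c0,(v+.5)/k-.5+r0)
E
python3 - <<'E'
from h import *
w=cv2.imread("pics/wrist1.png");d=cv2.imread("pics/side1.png")
cv2.imwrite("pics/z3.png",zoom(w,80,245,260,370,3.6))
cv2.imwrite("pics/z4.png",zoom(d,90,250,220,390,3.7))
E
```

```text
(no output)
```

View pics/z3.png

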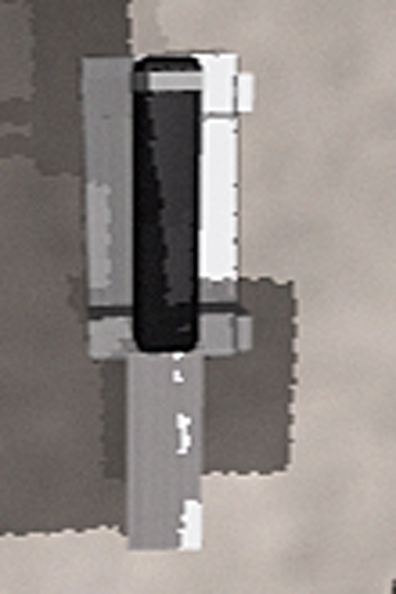

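View pics/z4.png

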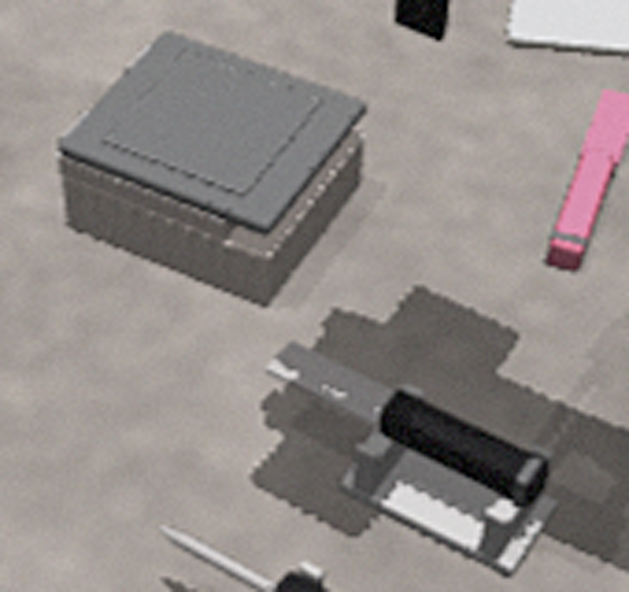

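```bash
python3 - <<'E'
from bench import *
from h import *
s=camera("scene");d=camera("side");w=camera("wrist")
cv2.imwrite("pics/scene1.png",s["img"][:,:,::-1])
g=uz(90,220,3.7);k=uz(80,260,3.6)
A=[ray(d,g(*p),.072) for p in [(367,104),(266,222),(61,146),(167,32)]]
print(np.array(A).round(1)); 
A=np.array(A); print("front len",np.linalg.norm(A[0]-A[1]),"side",np.linalg.norm(A[1]-A[2]),np.linalg.norm(A[0]-A[3]),"ctr",A.mean(0))
x=(A[2]+A[3]-A[0]-A[1])[:2];y=(A[1]+A[2]-A[0]-A[3])[:2]
print("yaw",np.arctan2(x[1],x[0]),np.arctan2(-y[0],y[1]))
print("base corners z0 (front,+y) ",ray(d,g(266,305),0),"back+y",ray(d,g(70,225),0))
B=[ray(w,k(*p),.051) for p in [(128,549),(203,549),(128,352),(204,352)]]
print("blade tipL,tipR,root",np.array(B).round(1))
B=np.array(B);t=(B[0]+B[1])/2;r=(B[2]+B[3])/2
v=(t-r)[:2];print("len",np.linalg.norm(v),"yaw",np.arctan2(v[1],v[0]),"tip",t)
H=np.array([ray(w,k(*p),.062) for p in [(133,350),(197,350),(133,62),(202,62)]]);print(H.round(1),H.mean(0))
D=np.array([ray(d,g(*p),.051) for p in [(291,341),(266,368)]]);print("tip side",D.mean(0))
E
```

```text
[[ 574.1 -303.7   72. ]
 [ 595.3 -182.1   72. ]
 [ 737.  -198.6   72. ]
 [ 719.6 -324.3   72. ]]
front len 123.39480267773293 side 142.6579312835112 146.9724574192972 ctr [ 656.53432316 -252.15225341   72.        ]
yaw -0.12840888445657603 -0.15481654430872507
base corners z0 (front,+y)  [ 594.95152656 -182.78309472    0.        ] back+y [ 739.4288414  -202.77240335    0.        ]
blade tipL,tipR,root [[ 556.9 -116.5   51. ]
 [ 563.1  -90.4   51. ]
 [ 487.4 -101.    51. ]
 [ 493.3  -75.6   51. ]]
len 71.26527925464487 yaw -0.21383408835927034 tip [ 560.00022319 -103.4054557    51.        ]
[[485.1 -99.3  62. ]
 [490.  -78.4  62. ]
 [395.2 -79.4  62. ]
 [400.1 -58.1  62. ]] [442.59563847 -78.79129057  62.        ]
tip side [ 557.73471188 -104.84628065   51.        ]
```

```bash
python3 - <<'E'
from h import *
d=cv2.imread("pics/scene1.png");cv2.imwrite("pics/z5.png",zoom(d,170,280,130,340,3.8))
E
```

```text
(no output)
```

View pics/z5.png

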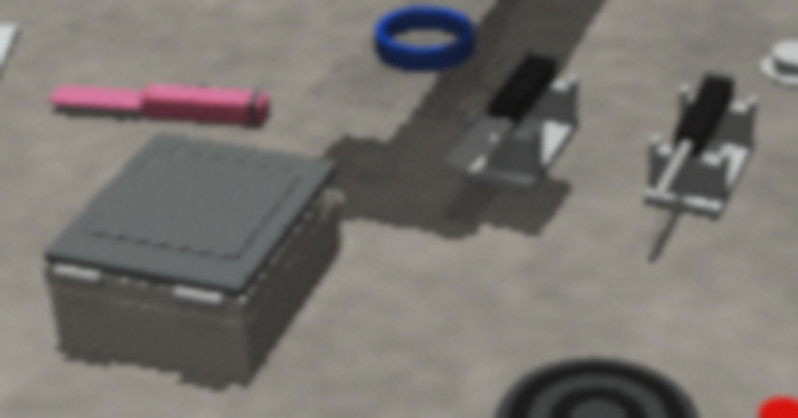

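Measured poses:

| Item | Position (mm) | Yaw (rad) |
|---|---|---|
| pry_center | (442.5, −78.6) | −0.214 |
| case | ≈(661, −252) | ≈−0.14 |

I'll grasp the handle about 12 mm ahead of its centre.

Request:
jog_arm(
  commands=[
    {"translation": [-11,20,-10],"twist": 0.02},
    {"translation": [-10,19,-30],"twist": 0},
    {"translation": [0,0,-40],"twist": 0},
    {"translation": [0,0,-40],"twist": 0},
    {"translation": [0,0,-40],"twist": 0},
    {"translation": [0,0,-40],"twist": 0},
    {"translation": [0,0,-30],"twist": 0},
    {"translation": [0,0,-20],"twist": 0},
    {"translation": [0,0,-20],"twist": 0},
    {"translation": [0,0,-10],"twist": 0},
    {"translation": [0,0,-10],"twist": 0},
    {"translation": [0,0,0],"twist": 0},
    {"translation": [0,0,0],"twist": 0},
  ],
)

```text
time: 3.0
ee_pos: [0.4544, -0.081, 0.0331]
eef_rot: [0.55, 0.445, -0.444, -0.55]
ft_force: [0.1, 0.4, 0.1]
width: 0.0871
```

```bash
python3 - <<'E'
from bench import *
from h import *
for n in ["side","wrist"]:
    c=camera(n);cv2.imwrite(f"pics/{n}2.png",c["img"][:,:,::-1])
s=read_state();print(s["ee_pos"],s["ft_force"])
cv2.imwrite("pics/z6.png",zoom(cv2.imread("pics/side2.png"),120,280,250,420,3.7))
E
```

```text
[ 0.45466167 -0.08103626  0.03336694] [0.9510541  0.41872956 0.38017647]
```

View pics/z6.png

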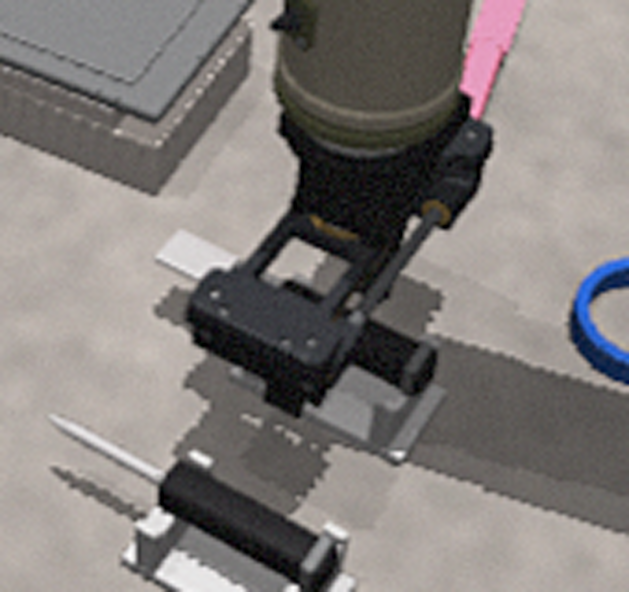

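View pics/wrist2.png

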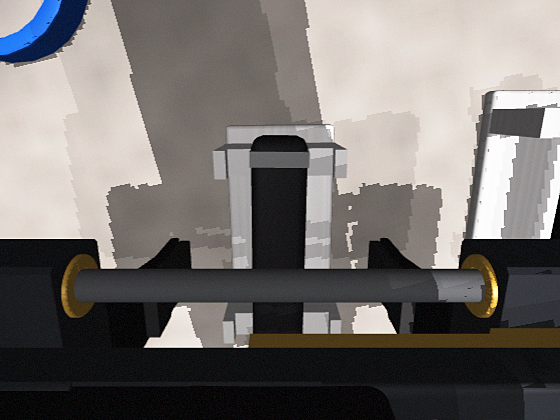

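The handle sits centred between the fingers at wrist column ≈279, with the gripper aligned to it. I'll close the gripper and lift straight up.

Request:
jog_arm(
  commands=[
    {"translation": [0,0,0],"twist": 0},
    {"translation": [0,0,0],"twist": 0},
    {"translation": [0,0,0],"twist": 0},
    {"translation": [0,0,0],"twist": 0},
    {"translation": [0,0,0],"twist": 0},
    {"translation": [0,0,0],"twist": 0},
    {"translation": [0,0,0],"twist": 0},
    {"translation": [0,0,0],"twist": 0},
  ],
  grip=1,
  grip_force=60,
)

```text
time: 3.9
ee_pos: [0.454, -0.081, 0.0326]
eef_rot: [-0.55, -0.445, 0.445, 0.55]
ft_force: [-0.4, -0.2, 0.1]
width: 0.031
```

Request:
jog_arm(
  commands=[
    {"translation": [0,0,0],"twist": 0},
    {"translation": [0,0,0],"twist": 0},
    {"translation": [0,0,0],"twist": 0},
    {"translation": [0,0,0],"twist": 0},
    {"translation": [0,0,0],"twist": 0},
  ],
)

```text
time: 4.4
ee_pos: [0.454, -0.081, 0.0326]
eef_rot: [-0.55, -0.445, 0.445, 0.55]
ft_force: [0.6, 0.2, -0.2]
width: 0.0213
```

Request:
jog_arm(
  commands=[
    {"translation": [0,0,5],"twist": 0},
    {"translation": [0,0,10],"twist": 0},
    {"translation": [0,0,20],"twist": 0},
    {"translation": [0,0,25],"twist": 0},
    {"translation": [0,-5,20],"twist": 0},
    {"translation": [0,-15,0],"twist": 0.02},
    {"translation": [-1,-20,0],"twist": 0.02},
    {"translation": [-1,-25,0],"twist": 0.02},
    {"translation": [-1,-25,0],"twist": 0.014},
    {"translation": [-1,-25,0],"twist": 0},
    {"translation": [0,-17,0],"twist": 0},
    {"translation": [0,-9,0],"twist": 0},
    {"translation": [0,0,0],"twist": 0},
    {"translation": [0,0,0],"twist": 0},
    {"translation": [0,0,0],"twist": 0},
  ],
)

```text
time: 5.9
ee_pos: [0.4503, -0.2208, 0.1127]
eef_rot: [-0.533, -0.465, 0.465, 0.533]
ft_force: [-0.2, 0.6, -1.4]
width: 0.0211
```

```bash
python3 - <<'E'
from bench import *
from h import *
C={}
for n in ["side","scene","wrist"]:
    c=C[n]=camera(n);cv2.imwrite(f"pics/{n}3.png",c["img"][:,:,::-1])
s=read_state();print(s["ee_pos"],s["ft_force"],s["width"],s["eef_rot"])
cv2.imwrite("pics/z7.png",zoom(cv2.imread("pics/side3.png"),70,220,220,390,4))
cv2.imwrite("pics/z8.png",zoom(cv2.imread("pics/scene3.png"),140,280,120,300,4))
print([ray(C["scene"],p,.011).round() for p in [(144,197),(199,198)]])
E
```

```text
[ 0.45016853 -0.2212679   0.11262819] [ 0.49375328  0.08323907 -1.12817136] 0.021330227006389167 [-0.5326982  -0.46499757  0.4648829   0.53281683]
[array([ 452., -441.,   11.]), array([ 432., -283.,   11.])]
```

View pics/z7.png

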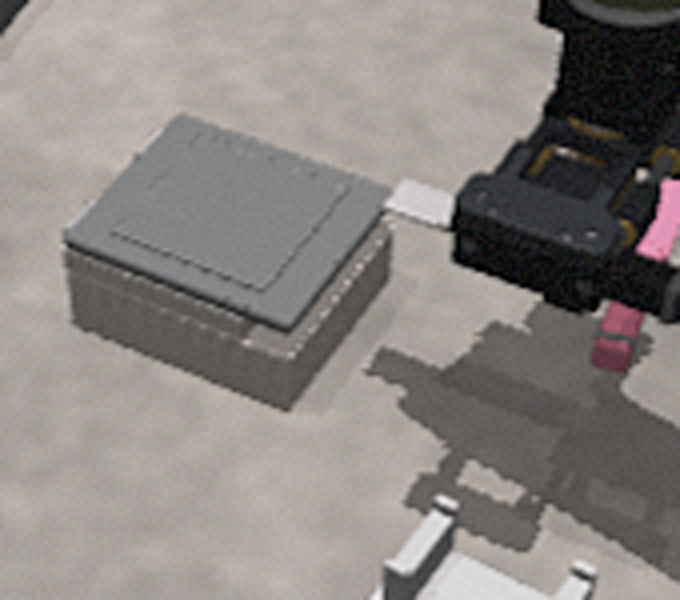

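View pics/z8.png

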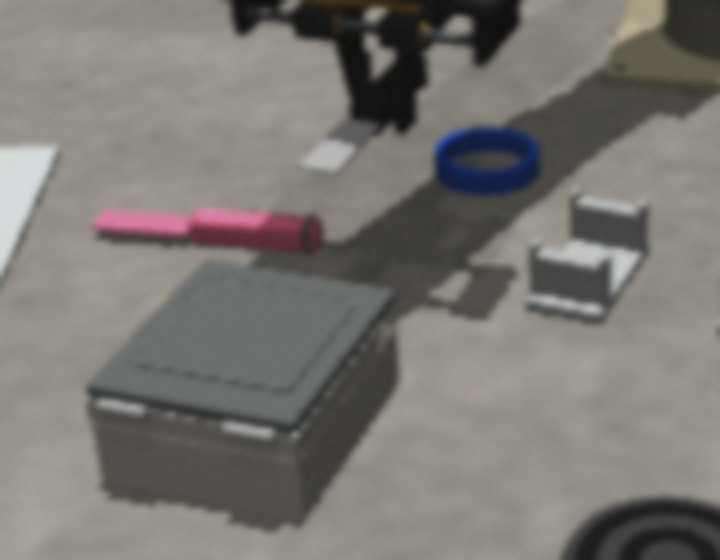

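View pics/wrist3.png

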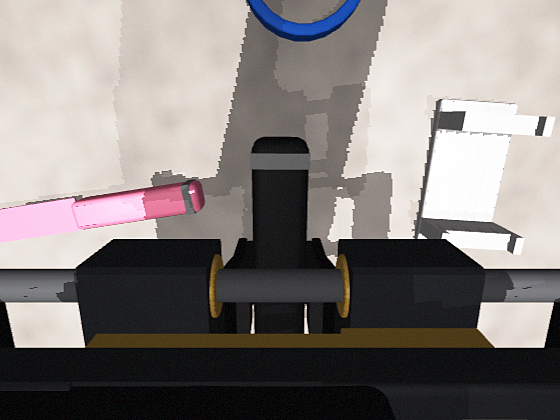

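```bash
cat >> h.py <<'E'
def tri(c1,p1,c2,p2):
    A=[];b=[]
    for c,p in((c1,p1),(c2,p2)):
        T=c["cam_to_world"];P=np.linalg.inv(T)[:3];K=np.array([[c["fx"],0,c["cx"]],[0,c["fy"],c["cy"]],[0,0,1]]);A.append(K@P)
    X=cv2.triangulatePoints(A[0],A[1],np.array(p1,float).reshape(2,1),np.array(p2,float).reshape(2,1))
    X=X[:3,0]/X[3,0]*1000
    return X,proj(c1,X)-p1,proj(c2,X)-p2
E
python3 - <<'E'
from bench import *
from h import *
d=camera("side");s=camera("scene")
g=uz(70,220,4);f=uz(140,120,4)
print("tip-y",tri(d,g(402,179),s,f(302,166)))
print("tip+y",tri(d,g(385,209),s,f(338,173)))
# lid corners, triangulated
print("front-y top",tri(d,g(393,188),s,f(208,263)))
print("front+y top",tri(d,g(290,322),s,f(394,291)))
print("back+y top",tri(d,g(66,236),s,f(293,423)))
print("back-y top",tri(d,g(182,114),s,f(89,388)))
E
```

```text
tip-y (array([ 555.21475431, -247.38792031,  131.81136587]), array([ 0.05791993, -0.13294952]), array([0.09295322, 0.11158928]))
tip+y (array([ 556.52256167, -223.9140869 ,  129.51247047]), array([ 0.07300099, -0.16251235]), array([0.11499125, 0.13386426]))
front-y top (array([ 578.22290647, -308.22645555,   69.60780222]), array([-0.13240662,  0.29821293]), array([-0.22573075, -0.26812565]))
front+y top (array([ 594.20377672, -182.33208715,   70.19568145]), array([-0.08656845,  0.16921341]), array([-0.13594695, -0.13921295]))
back+y top (array([ 739.23832187, -202.88594079,   69.32843029]), array([ 0.03160081, -0.06062482]), array([0.05847592, 0.05841808]))
back-y top (array([ 721.1249466 , -328.71747329,   67.94655848]), array([-0.13245263,  0.29312362]), array([-0.2633594 , -0.30740134]))
```

Triangulated poses:

| Item | Position (mm) | Notes |
|---|---|---|
| lip | ≈(586, −245) | case yaw ≈−0.137 rad |
| blade tip | ≈(556, −236, 131) | blade is level |

I'll descend to slot height and check again before inserting.

Request:
jog_arm(
  commands=[
    {"translation": [0,-1,-10],"twist": 0},
    {"translation": [0,-1,-20],"twist": 0},
    {"translation": [0,-1,-20],"twist": 0},
    {"translation": [0,0,-15],"twist": 0},
    {"translation": [0,0,-8],"twist": 0},
    {"translation": [0,0,-4],"twist": 0},
    {"translation": [0,0,0],"twist": 0},
    {"translation": [0,0,0],"twist": 0},
    {"translation": [0,0,0],"twist": 0},
  ],
)

```text
time: 7.05
ee_pos: [0.4505, -0.2252, 0.0363]
eef_rot: [0.533, 0.465, -0.464, -0.533]
ft_force: [-0.2, -0.0, -0.9]
width: 0.0212
```

```bash
python3 - <<'E'
from bench import *
from h import *
C={}
for n in ["side","scene"]:
    c=C[n]=camera(n);cv2.imwrite(f"pics/{n}4.png",c["img"][:,:,::-1])
s=read_state();print(s["ee_pos"],s["ft_force"],s["width"])
cv2.imwrite("pics/z9.png",zoom(cv2.imread("pics/side4.png"),80,180,230,360,6))
cv2.imwrite("pics/z10.png",zoom(cv2.imread("pics/scene4.png"),170,270,130,260,6))
E
```

```text
[ 0.45035626 -0.22513047  0.03610722] [-0.45134985 -0.09261811 -0.82260141] 0.02149025204461456
```

View pics/z9.png

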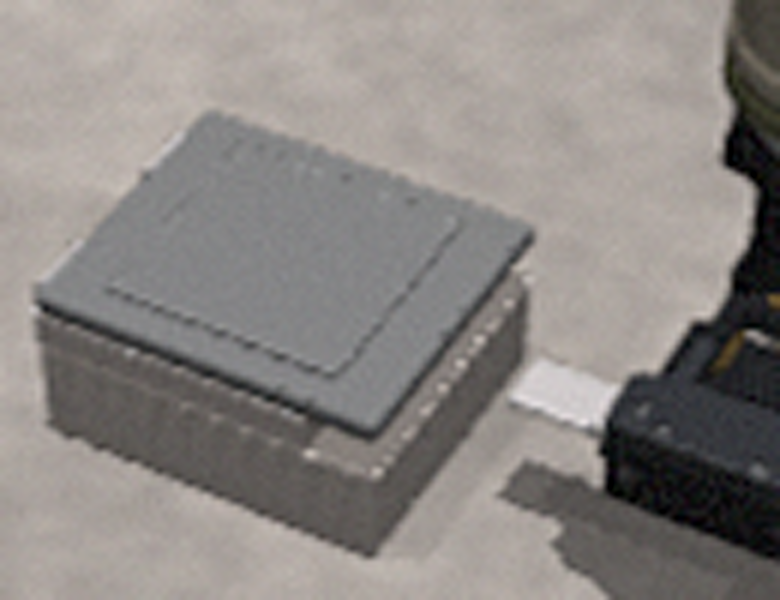

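View pics/z10.png

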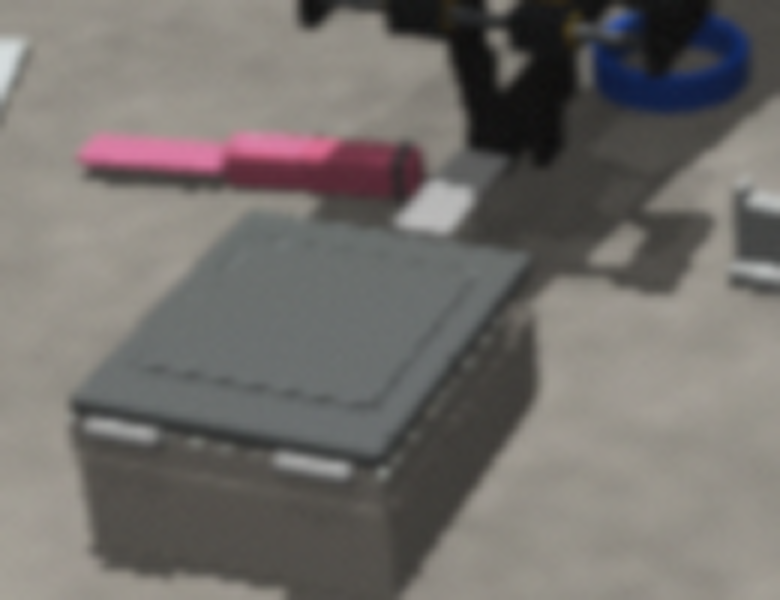

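```bash
python3 - <<'E'
from bench import *
from h import *
d=camera("side");s=camera("scene")
g=uz(80,230,6);f=uz(170,130,6)
print("tip-y",tri(d,g(537,358),s,f(395,222)))
print("tip+y",tri(d,g(509,398),s,f(452,235)))
# ledge edge (front top of ledge, z46) in side view
for p in [(375,472),(527,290)]:print(ray(d,g(*p),.046))
E
```

```text
tip-y (array([ 554.74213555, -252.61429606,   56.10002191]), array([ 0.13192162, -0.2797874 ]), array([0.21220407, 0.23469932]))
tip+y (array([ 557.73730774, -227.4887215 ,   55.01321547]), array([-0.11635732,  0.23789826]), array([-0.18283832, -0.19663034]))
[ 593.78360019 -182.13664046   46.        ]
[ 574.02785324 -297.55105821   46.        ]
```

The tip is about 29 mm in front of the slot at z ≈55, so I'll insert it about 23 mm.

Request:
jog_arm(
  commands=[
    {"translation": [6,-0.8,-1],"twist": 0},
    {"translation": [8,-1.1,0],"twist": 0},
    {"translation": [8,-1.1,0],"twist": 0},
    {"translation": [6,-0.8,0],"twist": 0},
    {"translation": [6,-0.8,0],"twist": 0},
    {"translation": [6,-0.8,0],"twist": 0},
    {"translation": [6,-0.8,0],"twist": 0},
    {"translation": [4,-0.6,0],"twist": 0},
    {"translation": [2,-0.3,0],"twist": 0},
    {"translation": [0,0,0],"twist": 0},
    {"translation": [0,0,0],"twist": 0},
  ],
)

```text
time: 8.35
ee_pos: [0.5018, -0.2321, 0.0345]
eef_rot: [-0.533, -0.465, 0.465, 0.533]
ft_force: [-0.8, 0.2, -1.1]
width: 0.0213
```

```bash
python3 - <<'E'
from bench import *
from h import *
C={}
for n in ["side","scene"]:
    c=C[n]=camera(n);cv2.imwrite(f"pics/{n}5.png",c["img"][:,:,::-1])
s=read_state();print(s["ee_pos"],s["ft_force"],s["width"])
cv2.imwrite("pics/z11.png",zoom(cv2.imread("pics/side5.png"),80,180,230,360,6))
E
```

```text
[ 0.50177992 -0.23213932  0.03457591] [-0.69785861 -0.77048924 -0.97786602] 0.02111269671938214
```

View pics/z11.png

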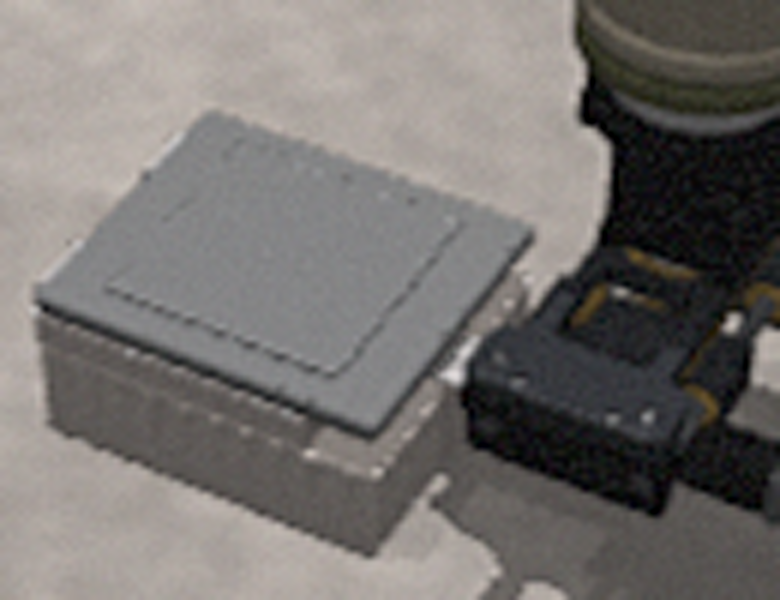

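The blade is in the slot and hasn't touched anything. I'll lift, following the tip's arc about the hinge (r ≈128 mm), to about 24° and check.

Request:
jog_arm(
  commands=[
    {"translation": [0,0,4],"twist": 0},
    {"translation": [0,0,4],"twist": 0},
    {"translation": [0.2,0,6.7],"twist": 0},
    {"translation": [0.5,-0.1,6.7],"twist": 0},
    {"translation": [0.8,-0.1,6.6],"twist": 0},
    {"translation": [1.2,-0.2,6.6],"twist": 0},
    {"translation": [1.6,-0.2,6.5],"twist": 0},
    {"translation": [1.9,-0.3,6.5],"twist": 0},
    {"translation": [2.2,-0.3,6.3],"twist": 0},
    {"translation": [2.5,-0.3,6.2],"twist": 0},
    {"translation": [0,0,0],"twist": 0},
    {"translation": [0,0,0],"twist": 0},
  ],
)

```text
time: 9.65
ee_pos: [0.5137, -0.2337, 0.0951]
eef_rot: [0.533, 0.465, -0.464, -0.533]
ft_force: [0.4, -0.1, -1.6]
width: 0.0213
```

```bash
python3 - <<'E'
from bench import *
from h import *
C={}
for n in ["side","scene"]:
    c=C[n]=camera(n);cv2.imwrite(f"pics/{n}6.png",c["img"][:,:,::-1])
s=read_state();print(s["ee_pos"],s["ft_force"],s["torque"],s["width"])
cv2.imwrite("pics/z12.png",zoom(cv2.imread("pics/side6.png"),50,190,220,400,4.2))
E
```

```text
[ 0.51332461 -0.23363069  0.09478844] [-0.33103318  0.31009926 -1.18525026] [ 0.09118995 -0.01594799  0.00700676] 0.021410482552353494
```

View pics/z12.png

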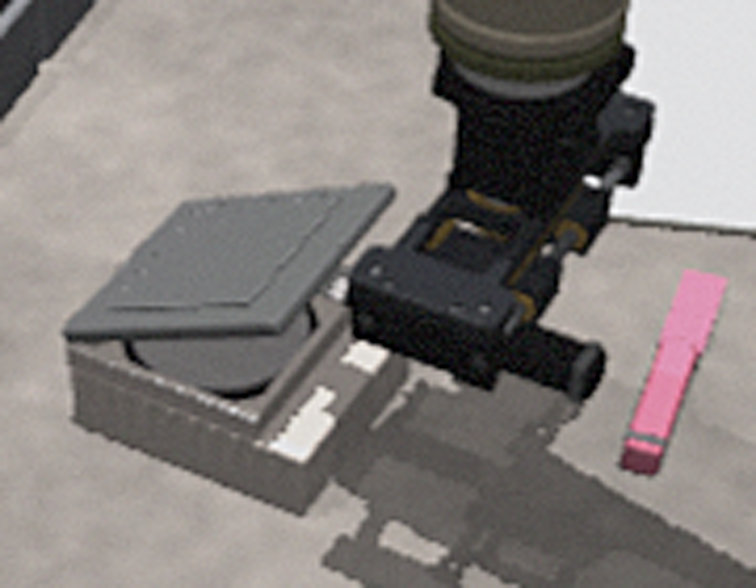

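View pics/scene6.png

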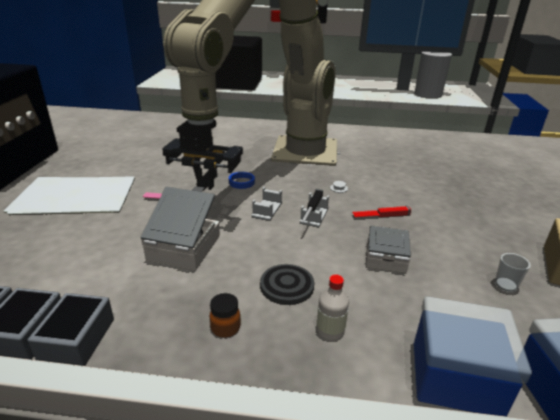

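The lid is following the blade and stands at about 24°. I'll continue the arc toward about 75°.

Request:
jog_arm(
  commands=[
    {"translation": [2.9,-0.4,6.0],"twist": 0},
    {"translation": [3.2,-0.4,5.9],"twist": 0},
    {"translation": [3.5,-0.5,5.7],"twist": 0},
    {"translation": [3.8,-0.5,5.5],"twist": 0},
    {"translation": [4.1,-0.6,5.3],"twist": 0},
    {"translation": [4.3,-0.6,5.1],"twist": 0},
    {"translation": [4.6,-0.6,4.9],"twist": 0},
    {"translation": [4.8,-0.7,4.6],"twist": 0},
    {"translation": [5.0,-0.7,4.3],"twist": 0},
    {"translation": [5.2,-0.7,4.1],"twist": 0},
    {"translation": [5.4,-0.8,3.8],"twist": 0},
    {"translation": [5.6,-0.8,3.5],"twist": 0},
    {"translation": [5.8,-0.8,3.2],"twist": 0},
    {"translation": [6.0,-0.8,2.9],"twist": 0},
    {"translation": [6.1,-0.9,2.5],"twist": 0},
    {"translation": [6.2,-0.9,2.2],"twist": 0},
    {"translation": [6.3,-0.9,1.9],"twist": 0},
    {"translation": [0,0,0],"twist": 0},
    {"translation": [0,0,0],"twist": 0},
  ],
)

```text
time: 11.65
ee_pos: [0.5962, -0.2452, 0.1664]
eef_rot: [0.533, 0.465, -0.464, -0.533]
ft_force: [-0.1, 0.9, -0.3]
width: 0.0214
```

```bash
python3 - <<'E'
from bench import *
from h import *
C={}
for n in ["side","scene"]:
    c=C[n]=camera(n);cv2.imwrite(f"pics/{n}7.png",c["img"][:,:,::-1])
s=read_state();print(s["ee_pos"],s["ft_force"],s["torque"],s["width"])
cv2.imwrite("pics/z13.png",zoom(cv2.imread("pics/side7.png"),20,190,200,400,3.5))
cv2.imwrite("pics/z14.png",zoom(cv2.imread("pics/scene7.png"),130,280,110,280,4))
E
```

```text
[ 0.59590221 -0.24520144  0.16634391] [-0.11776716  0.1136212  -1.4241131 ] [ 0.06938434 -0.00653802 -0.02472406] 0.02088436138841896
```

View pics/z13.png

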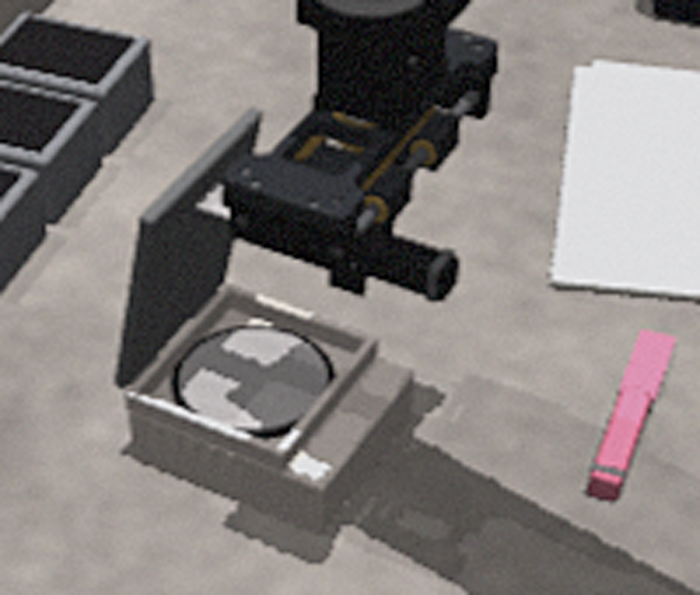

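View pics/z14.png

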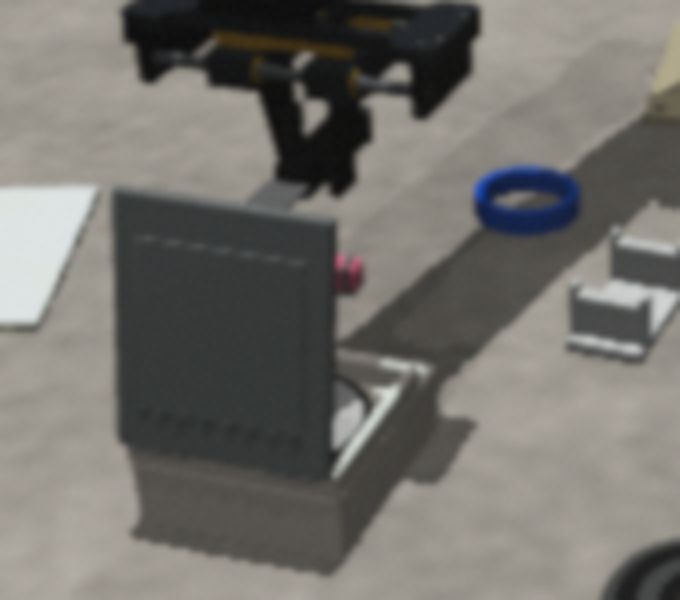

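```bash
python3 - <<'E'
from bench import *
from h import *
d=camera("side");s=camera("scene")
g=uz(20,200,3.5);f=uz(130,110,4)
X,_,e=tri(d,g(147,222),s,f(335,221));print(X,e)
u=np.array([np.cos(-.137),np.sin(-.137)])
h=np.array([586,-245])+150*u
print(h, "along from hinge",(X[:2]-h)@u, "dz",X[2]-62, np.degrees(np.arctan2(X[2]-62,-((X[:2]-h)@u))))
X,_,e=tri(d,g(252,110),s,f(114,190));print(X,e,(X[:2]-h)@u)
E
```

```text
[ 711.08461471 -198.07979103  205.51624008] [0.3905749  0.46408085]
[ 734.59452534 -265.48577648] along from hinge -32.49538641683991 dz 143.51624007996696 77.24203362927251
[ 697.582943   -324.60865522  206.21975127] [0.32913427 0.46134828] -28.590269550678745
```

The lid stands at about 77° by triangulation. I'll back straight out and carry the tool above its rest.

Request:
jog_arm(
  commands=[
    {"translation": [-5,0.7,0],"twist": 0},
    {"translation": [-10,1.4,0],"twist": 0},
    {"translation": [-20,2.7,0],"twist": 0},
    {"translation": [-25,3.4,0],"twist": 0},
    {"translation": [-25,3.4,0],"twist": 0},
    {"translation": [-25,3.4,0],"twist": 0},
    {"translation": [-20,5,0],"twist": 0},
    {"translation": [-12,20,0],"twist": -0.02},
    {"translation": [0,25,-5],"twist": -0.02},
    {"translation": [0,25,-10],"twist": -0.02},
    {"translation": [0,25,-15],"twist": -0.014},
    {"translation": [0,25,-15],"twist": 0},
    {"translation": [0,15,-10],"twist": 0},
    {"translation": [0,9,0],"twist": 0},
    {"translation": [0,0,0],"twist": 0},
    {"translation": [0,0,0],"twist": 0},
    {"translation": [0,0,0],"twist": 0},
  ],
)

```text
time: 13.55
ee_pos: [0.454, -0.0823, 0.1117]
eef_rot: [0.55, 0.444, -0.444, -0.55]
ft_force: [-0.1, 0.5, -1.0]
width: 0.0217
```

```bash
python3 - <<'E'
from bench import *
from h import *
C={}
for n in ["side","scene","wrist"]:
    c=C[n]=camera(n);cv2.imwrite(f"pics/{n}8.png",c["img"][:,:,::-1])
s=read_state();q=s["eef_rot"];print(s["ee_pos"],q,2*np.arctan2(q[1],q[0]),s["ft_force"],s["width"])
cv2.imwrite("pics/z15.png",zoom(cv2.imread("pics/side8.png"),90,240,260,430,4))
cv2.imwrite("pics/z16.png",zoom(cv2.imread("pics/scene8.png"),130,280,160,340,4))
E
```

```text
[ 0.4538147  -0.08185201  0.11132102] [ 0.55017263  0.44442098 -0.44423461 -0.54995971] 1.3589393248609565 [ 0.12635587  0.8941274  -1.17810356] 0.021375423778323875
```

View pics/z15.png

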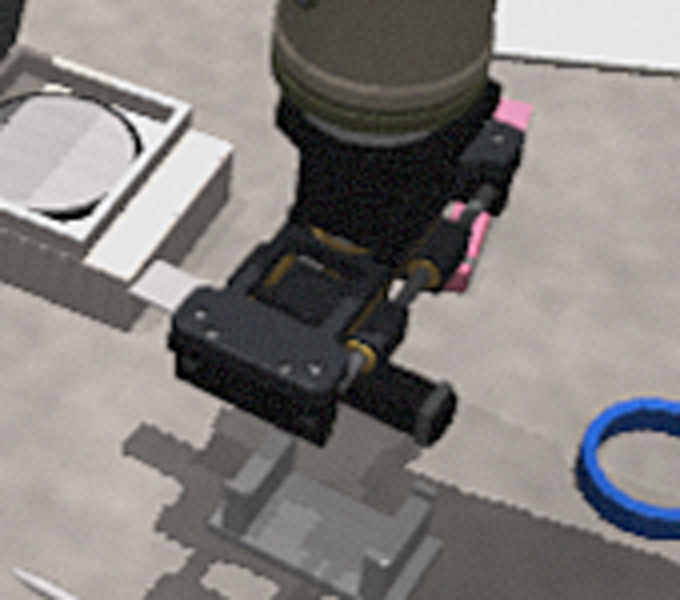

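View pics/z16.png

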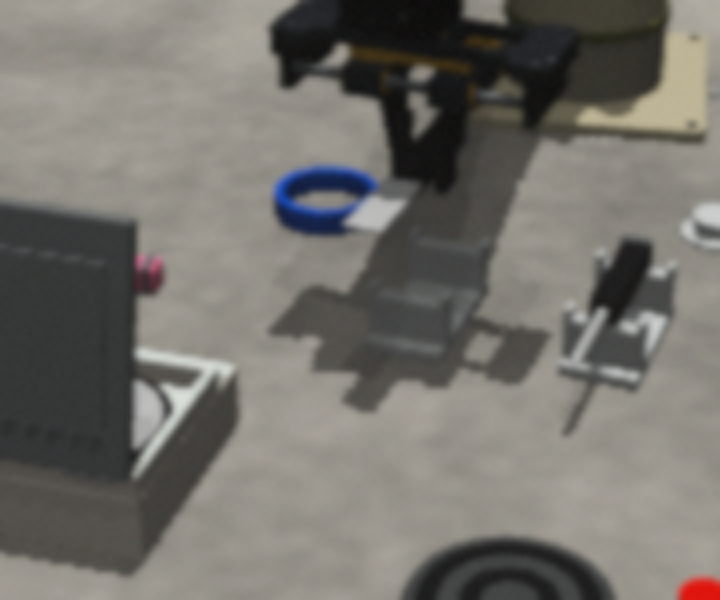

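View pics/wrist8.png

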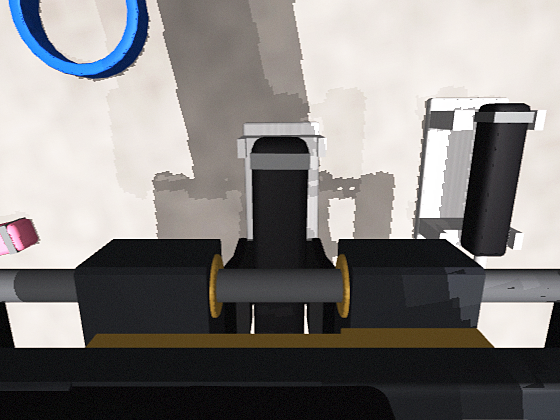

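```bash
python3 - <<'E'
from bench import *
from h import *
d=camera("side");s=camera("scene")
g=uz(90,260,4);f=uz(130,160,4)
print("tip-y",tri(d,g(150,261),s,f(344,227)))
print("tip+y",tri(d,g(130,291),s,f(381,231)))
E
```

```text
tip-y (array([ 558.66653301, -117.31577225,  129.87688504]), array([ 0.15421027, -0.30186455]), array([0.22219943, 0.22584712]))
tip+y (array([560.3681873 , -93.8458984 , 130.21409925]), array([ 0.11948651, -0.2267897 ]), array([0.16874261, 0.16609937]))
```

Request:
jog_arm(
  commands=[
    {"translation": [0,1,-10],"twist": 0},
    {"translation": [0,0,-20],"twist": 0},
    {"translation": [0,0,-20],"twist": 0},
    {"translation": [0,0,-10],"twist": 0},
    {"translation": [0,0,-5],"twist": 0},
    {"translation": [0,0,-5],"twist": 0},
    {"translation": [0,0,-3],"twist": 0},
    {"translation": [0,0,-2],"twist": 0},
    {"translation": [0,0,0],"twist": 0},
    {"translation": [0,0,0],"twist": 0},
  ],
)

```text
time: 14.8
ee_pos: [0.454, -0.0802, 0.0364]
eef_rot: [0.55, 0.445, -0.444, -0.55]
ft_force: [0.2, -0.7, -1.4]
width: 0.022
```

The blade is still level (tip z ≈130, as expected), and the tool hasn't touched the rest yet. I'll lower it the last few mm in small steps.

Request:
jog_arm(
  commands=[
    {"translation": [0,-0.5,-1],"twist": 0},
    {"translation": [0,0,-1],"twist": 0},
    {"translation": [0,0,-1],"twist": 0},
    {"translation": [0,0,-0.5],"twist": 0},
    {"translation": [0,0,0],"twist": 0},
    {"translation": [0,0,0],"twist": 0},
  ],
)

```text
time: 15.4
ee_pos: [0.4537, -0.0807, 0.0326]
eef_rot: [-0.55, -0.445, 0.445, 0.55]
ft_force: [0.1, -0.7, -0.8]
width: 0.0216
```

Request:
jog_arm(
  commands=[
    {"translation": [0,0,0],"twist": 0},
    {"translation": [0,0,0],"twist": 0},
    {"translation": [0,0,0],"twist": 0},
    {"translation": [0,0,0],"twist": 0},
    {"translation": [0,0,0],"twist": 0},
    {"translation": [0,0,0],"twist": 0},
    {"translation": [0,0,0],"twist": 0},
    {"translation": [0,0,0],"twist": 0},
    {"translation": [0,0,0],"twist": 0},
    {"translation": [0,0,0],"twist": 0},
  ],
  grip=0,
)

```text
time: 16.4
ee_pos: [0.4537, -0.0807, 0.0326]
eef_rot: [-0.55, -0.445, 0.445, 0.55]
ft_force: [-0.5, 0.5, 0.1]
width: 0.086
```

```bash
python3 - <<'E'
from bench import *
from h import *
cv2.imwrite("pics/wrist9.png",camera("wrist")["img"][:,:,::-1])
print(read_state()["width"])
E
```

```text
0.08624886513455071
```

View pics/wrist9.png

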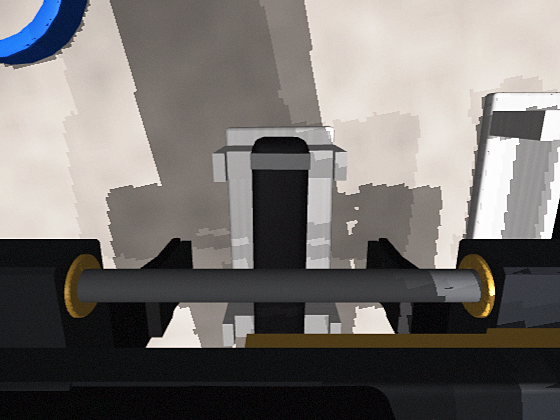

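The handle lies on the rest between its lips (column ≈280), the same as before the grasp, and the fingers are open. I'll raise the arm clear.

Request:
jog_arm(
  commands=[
    {"translation": [0,0,10],"twist": 0},
    {"translation": [0,0,20],"twist": 0},
    {"translation": [0,0,40],"twist": 0},
    {"translation": [0,0,45],"twist": 0},
    {"translation": [0,0,45],"twist": 0},
    {"translation": [0,0,45],"twist": 0},
    {"translation": [0,0,40],"twist": 0},
    {"translation": [0,0,20],"twist": 0},
    {"translation": [0,0,0],"twist": 0},
    {"translation": [0,0,0],"twist": 0},
    {"translation": [0,0,0],"twist": 0},
    {"translation": [0,0,0],"twist": 0},
    {"translation": [0,0,0],"twist": 0},
  ],
)

```text
time: 17.75
ee_pos: [0.4534, -0.0806, 0.2968]
eef_rot: [-0.549, -0.444, 0.445, 0.55]
ft_force: [0.3, -0.7, 0.5]
width: 0.0872
```

```bash
python3 - <<'E'
from bench import *
from h import *
d=camera("side");s=camera("scene");w=camera("wrist")
for n,c in (("side",d),("scene",s),("wrist",w)):cv2.imwrite(f"pics/{n}10.png",c["img"][:,:,::-1])
print(read_state()["joint_vel"].round(3),read_state()["time"])
E
```

```text
[-0.    -0.002  0.    -0.002 -0.001 -0.    -0.   ] 17.9
```

View pics/side10.png

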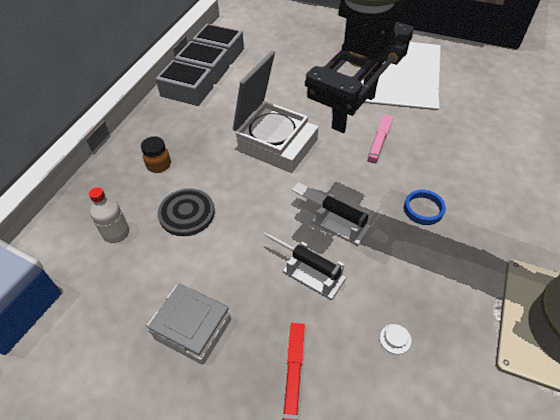

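View pics/wrist10.png

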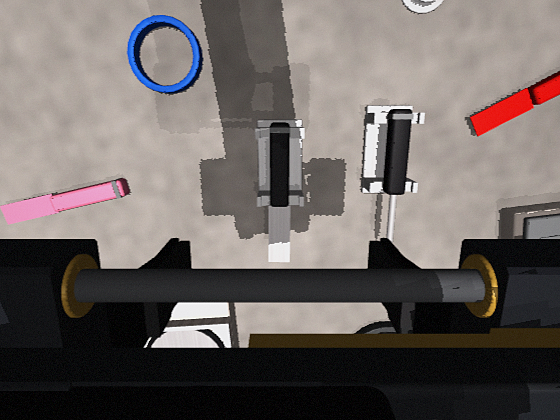

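View pics/scene10.png

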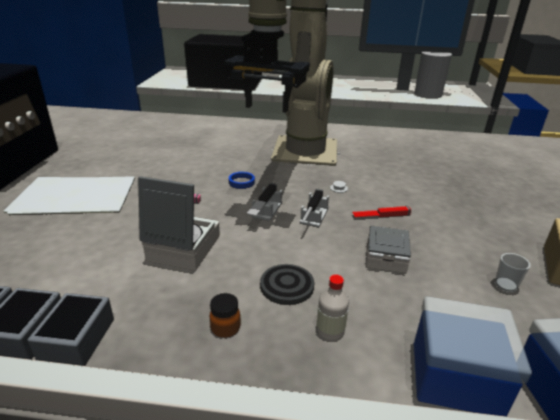

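The side view shows the lid standing up at (250,90) and the tool back on its rest at (345,210), in the same place as at the start. The small case at (190,320) is shut and the gripper is clear of everything.

```bash
python3 - <<'E'
from bench import *
print(close_job())
E
```

```text
the job is handed in; nothing more can be done
None
```

The larger case's lid is open at about 77° and the pry tool is back on its own rest. The job was handed in about 18 s into the 59 s allowed.

- **What I did:** I gripped the pry tool's handle about 12 mm ahead of its centre and slid the blade about 23 mm into the slot. I then raised it along the arc around the hinge, so only the blade touched the lid, and backed straight out before laying the tool down.
- **Lid angle:** I triangulated about 77° from two views while the blade was still under the lid. After I withdrew, I checked only by eye, and the lid was standing where I left it. It should hold there, since the hinge is stiff.
- **Other checks:** The last pictures show the tool lying level between the rest's lips, the smaller case shut, the look-alikes unmoved and the gripper clear of everything. The wrist-force readings I took stayed under 2 N.
- **Disagreements:** No check failed. The camera heights for the closed lid came out 2–4 mm low (68–70 mm instead of 72), and the single-view and two-view estimates of the case position differed by a few mm. The slot clearance covered both.

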